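# Reload the leaning nail-cassette dispenser and set its transport lock

## Task

Load the loose orange nail cassette into the leaning blue dispenser: set it flat, top face up, on the cassette already inside, press the pile down against the spring platform until both yellow catches snap over the new cassette, and let go. Then slide the red transport lock all the way to its end stop over the mouth, and leave the hammer, spirit level and nail tin where they are.

Things in the scene. Friction and masses are not known exactly. Their poses are not given: they have to be found in the camera images.
- cassette: Loose orange plastic cassette of roofing nails: solid block 120 mm long (x), 50 mm wide (y), 36 mm high (z), black ends, grey strip with steel nail heads along its top; about 0.3 kg. Origin: centre of its underside, z up. Lies flat on the shelf left or right of the dispenser. Grip it across the 50 mm width. It goes in either end first, top up.
- lower_cassette: Identical cassette already in the magazine, on the spring platform and held up against the catches: its top is 22 mm below the mouth (origin, centre of its underside, at mouth z = -58 mm; -94 mm once the new one is caught above it).
- mouth (a point): Mid-mouth of the fixed blue dispenser, 158 mm above the shelf. z points out of the mouth, leaning 25 degrees from vertical away from the robot (bearing varies); x runs down the slope, away from the robot; y level, to the left. A new cassette set on the one inside stands about 14 mm proud; caught, its top is 22 mm below the mouth (origin at z = -58 mm).
- magazine: The leaning blue well itself; origin and axes are those of the mouth. Inside 124 mm (x) by 54 mm (y), centred on z, 118 mm deep, lips flaring outwards from z = -7 to +5 mm. Walls 4 mm thick stand only at the ends and corners: the long sides are open for |x| < 34 mm over the full depth, so fingers can stay beside a cassette all the way down.
- stand: Fixed blue foot of the dispenser: plate 230 x 120 x 12 mm on the shelf, reaching from 170 mm before to 60 mm beyond the origin (on the shelf straight under the mouth, x away from the robot, z up), with a 26 x 50 mm post, 200 mm tall, 115 mm before the origin. The highest part of the dispenser is the lock's grip, 250 mm above the shelf.
- platform (a joint): Spring platform under the pile (m): 0 at the start with one cassette caught, grows as the pile is pushed down along -z of the mouth, 0.036 with two caught, stop at 0.052. Spring: 8.4 N at 0, plus 150 N/m; the whole push takes about 5 to 15 N.
- catch_far (a joint): Yellow sprung flap, 22 mm wide, hinged at the far end wall's top (x = +68 mm, z = 0), reaching 26 mm down and inwards (rad): 0 = snapped in, about 0.3 while a passing cassette pushes it aside. It snaps over the cassette once its top is some 26 mm below the mouth (press to 31 mm to be sure); let go, the cassette rises to rest under it.
- catch_near (a joint): The same flap at the near end (x = -68 mm).
- lock (a joint): Transport lock slide (m): 0 to 0.008 at the start (parked up the slope, near the robot), 0.042 at its end stop. Slides down the slope along +x of the mouth, stays where left (2 N friction). At the stop its steel tongue (22 mm wide, z = 6 to 10 mm) covers the mouth's near part up to x = -32 mm; a cassette not pressed in blocks it.
- lock_grip (a point): Top centre of the lock's red upright grip: 16 mm along x of the mouth, 30 mm wide (y), 42 mm tall along z; its top is 50 mm above the mouth plane, the 30 mm wide aluminium rail under it 5.5 mm above that plane. At lock = 0 it lies at x = -108 mm. Axes as the mouth's.
- tin: Bystander: closed round tin of nails, 91 mm diameter, 72 mm high, on the side of the dispenser where the cassette is not. Origin: centre of underside. Leave alone.
- level: Bystander: yellow aluminium spirit level 200 x 24 x 48 mm standing on edge, right of the dispenser. Origin: centre of underside. Leave alone.
- hammer: Bystander: claw hammer, 280 mm long, lying left of the dispenser. Leave alone.
Not all that is in view belongs to the job. What is shaped like the cassette but pink or turquoise is not meant. What is shaped like the lower_cassette but turquoise is not meant.

How it is judged:
By the outcome, as a careful person would: the job done as asked, in the order asked, and still so for the second after the job is handed in, with the robot touching nothing.
It also fails if it takes over 51 s, if anything falls off the work surface, if the arm or the gripper's body presses on something with over 40 N, if the wrist force passes 120 N, or if a joint passes its speed limit or range.

## Robot

A 7-joint arm with a two-finger parallel gripper is mounted at the origin on the work surface. World frame = base frame: x ahead of the robot, y to its left, z up, the work surface at z = 0. Lengths are in m, angles in rad, forces in N, time in s.
With the tool pointing down it reaches from about 0.4 to 0.85 m from the base axis. Payload 10.4 kg.
Tool frame: the origin (TCP) lies between the finger pads; the fingertips stand 19 mm ahead of it and the grasp point (between the pads) is the TCP (manip.tip_reach is the z of the fingertips in the tool frame, in m); z points along the fingers, y is the direction in which the jaws open and shut (so a half turn about z gives the same grasp; the last joint's range is limited). The gripper opens to 85 mm and grips with 20 to 120 N. Pads are 22 mm wide; open, the fingers measure 114 mm over their backs; the gripper's body (76 mm by 85 mm) begins 54 mm behind the grasp point. The pads swing forward as they close: fully open they stand 13 mm farther back than shut.
Start: joints at [1.096, 0.332, -0.065, 1.46, 0.022, 1.35, -0.088], TCP at [0.273, -0.562, 0.25] pointing down, gripper open.
Joint ranges: [-2.6, 2.6], [-0.5, 2.12], [-1.47, 1.34], [0.16, 2.42], [-1.27, 4.41], [0.06, 2.06], [-2.6, 2.6]. Speed limits (rad/s): [2.22, 2.22, 2.79, 2.79, 3.14, 3.14, 3.14].

## Interface

Orientations are given as a unit quaternion [x, y, z, w].
In Python, from workcell import sensors, cams, manip gives the robot as it stands.
- The arm moves only by the shell command python3 -m jog 'ROWS' [FORCE]. ROWS is JSON, a list of rows, each a list of 3 entries, a list of its own where there are three numbers: the shift along the world's x, y, z in m, then the turn, a rotation vector about the world's x, y, z in rad, then the opening in per cent of the stroke, from 0 (shut) to 100 (fully open). In form: [[[dx, dy, dz], [wx, wy, wz], grip], ...]. A call has 1 to 5 rows; each row shifts and turns the pose as measured when the row begins; what a row does not reach is not made up. A row lasts 1/8 s, in which the tool goes at most 62.5 mm and 10.7 degrees, less where a joint would pass 70% of its speed; a pose out of reach is approached as far as the arm can. A call with a gripper value outside its range is refused whole. The fingers move at their own pace and stop on an object; FORCE is the grip in N (left out, the last holds). Time passes only in rows, so rows that do not move let the fingers close. It gives the time, the measured TCP pose, the force and the opening at its end, in the units of the state.
- sensors.get_obs(): the state, without advancing time (a new reading comes with each control period).
- cams.camera(name): name is "scene" or "top" or "wrist"; returns (picture, depth): 400x640x3 uint8, red, green, blue; 400x640 float32, m along the optical axis (not along the pixel's ray), 0 where there is no reading.
- cams.camera_model(name): a dict with "intrinsics" (3x3 intrinsics, pixels), "k1" (the pictures are not rectified: a ray, as slopes to the right and down, at radius r is drawn at 1 + k1 r^2 times it, then the intrinsics apply), "view" (4x4, takes a point from world to camera coordinates). Camera axes: x right, y down, z forward; pixel columns grow to the right and rows downward; lengths in m; the calibration is good to about 2 mm. A picture is of the moment at which its call begins: read the wrist's pose just before it. camera_model takes no time and is no camera call; for the wrist camera it gives the pose at the moment of the call.
- manip.hand_in(): hands the job in, once; it reports no verdict.
The state is a dict: "clock": time; "joint_pos": joint angles; "joint_velocities": joint speeds; "tau": joint torques, N m; "position": TCP position; "ee_rot": TCP orientation; "ft_force": force on the tool from outside, world axes, zero at the start; "torque": the same for the moment, N m; "grip_width": opening from 0.0 (shut) to 1.0 (fully open).
Only numpy, scipy, OpenCV 4.12 (cv2) and the standard library are available. Lean on these libraries where they do the work, as an engineer would, in place of code of your own. Each camera call takes 0.05 s, during which the arm holds its last target.

## Working session

There is one attempt and no reset: what is moved stays moved. The work goes in short steps, Python scripts to look and compute and a shell command to move; the robot and the scene stay as the last step left them, time stands still between calls to the robot, and variables do not carry over. Pictures are saved under pics/ and viewed, and the job is handed in when it is done.

```bash
mkdir -p pics; ls
cat > h.py <<'E'
import numpy as np, cv2
from workcell import sensors, cams, manip
def grab(n,save=None):
    m=cams.camera_model(n); p,d=cams.camera(n)
    if save: cv2.imwrite('pics/'+save,cv2.cvtColor(p,cv2.COLOR_RGB2BGR))
    return p,d,m
def rays(m,uv):
    K=np.array(m['intrinsics'],float);k=m['k1'];uv=np.atleast_2d(uv).astype(float)
    dd=np.stack([(uv[:,0]-K[0,2])/K[0,0],(uv[:,1]-K[1,2])/K[1,1]],1);s=dd.copy()
    for _ in range(20): s=dd/(1+k*(s**2).sum(1,keepdims=True))
    return np.c_[s,np.ones(len(s))]
def pts(m,uv,z):
    V=np.array(m['view']);c=rays(m,uv)*np.atleast_1d(z)[:,None]
    return (c-V[:3,3])@V[:3,:3]
def onplane(m,uv,h):
    V=np.array(m['view']);o=-V[:3,:3].T@V[:3,3];r=rays(m,uv)@V[:3,:3]
    return o+r*((h-o[2])/r[:,2])[:,None]
def proj(m,P):
    V=np.array(m['view']);K=np.array(m['intrinsics']);c=np.atleast_2d(P)@V[:3,:3].T+V[:3,3]
    s=c[:,:2]/c[:,2:];s=s*(1+m['k1']*(s**2).sum(1,keepdims=True))
    return s*[K[0,0],K[1,1]]+[K[0,2],K[1,2]]
E
python3 - <<'E'
from h import *
for n in ['scene','top','wrist']:
    p,d,m=grab(n,n+'0.png'); np.savez('pics/%s0.npz'%n,p=p,d=d); V=np.array(m['view']);print(n,-V[:3,:3].T@V[:3,3],V[2,:3],m['intrinsics'],m['k1'],(d>0).mean())
print(sensors.get_obs())
E
```

```text
pics
scene [ 1.27556507 -0.28735754  1.25362017] [-0.57200136  0.2124282  -0.79226807] [[446.55753399   0.         315.51870444]
 [  0.         446.55753399 212.20592314]
 [  0.           0.           1.        ]] -0.02591853316001669 0.99619921875
top [0.21939189 0.03890043 1.54784827] [ 0.19248908 -0.02228777 -0.98104598] [[458.53288432   0.         317.19901357]
 [  0.         458.53288432 199.32551887]
 [  0.           0.           1.        ]] -0.1021799406265178 0.9957578125
wrist [ 0.33787346 -0.53101379  0.37340604] [-0.25452541 -0.12084974 -0.95948536] [[313.13916214   0.         313.01287773]
 [  0.         313.13916214 196.07293855]
 [  0.           0.           1.        ]] -0.060589584032903425 0.99593359375
{'clock': 0.15, 'joint_pos': array([ 1.09641344,  0.33272784, -0.06472106,  1.46069724,  0.02160949,
        1.34985761, -0.08849285]), 'joint_velocities': array([-0.00037776, -0.00231551, -0.0004911 , -0.00213665,  0.00029213,
       -0.00106829, -0.00011958]), 'tau': array([ 1.06945488e-03, -6.25828242e+01,  4.91802476e-02, -3.91852033e+01,
        1.62885088e-02,  7.60550145e-03, -5.51671963e-05]), 'position': array([ 0.27276804, -0.5620823 ,  0.24972245]), 'ee_rot': array([ 9.74589676e-01,  2.23997134e-01, -1.31340310e-04, -4.79478898e-04]), 'ft_force': array([-0.30604125, -0.0440905 ,  0.19816029]), 'torque': array([-0.02168331,  0.00724031, -0.00166557]), 'grip_width': 1.0020823817345628}
```

View pics/scene0.png

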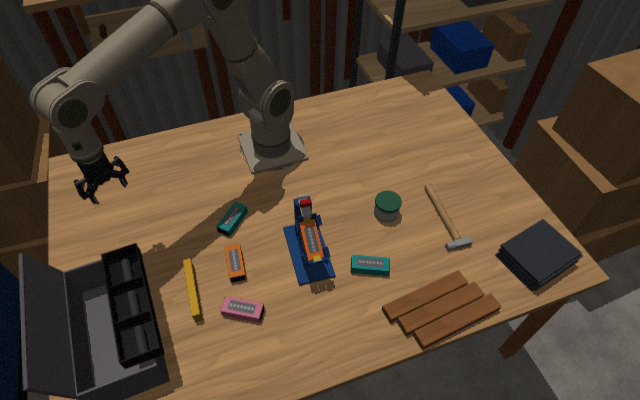

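View pics/top0.png

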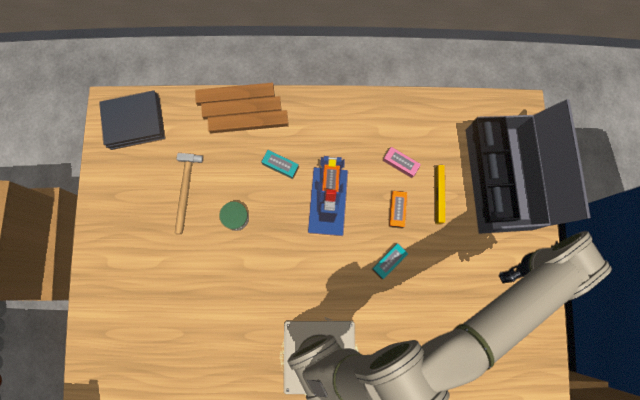

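View pics/wrist0.png

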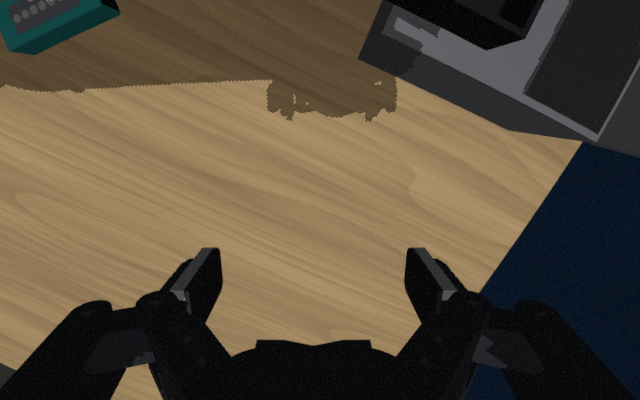

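Candidates: top view (398,209) orange; (280,163) and (390,260) turquoise; (402,161) pink; (330,178) orange inside the dispenser. The loose one meant is the orange at (398,209), which is scene (235,262). I'll confirm it in a crop and measure.

Run:
```python
from h import *
A=[]
for n,b in [('top',(290,140,460,250)),('scene',(180,180,400,320))]:
    f=np.load('pics/%s0.npz'%n);p,d=f['p'],f['d'];m=cams.camera_model(n)
    x0,y0,x1,y1=b; A.append(cv2.resize(cv2.cvtColor(p[y0:y1,x0:x1],cv2.COLOR_RGB2BGR),(560,int(560*(y1-y0)/(x1-x0))),interpolation=cv2.INTER_CUBIC))
    hsv=cv2.cvtColor(p,cv2.COLOR_RGB2HSV)
    v,u=np.mgrid[:400,:640]; P=pts(m,np.c_[u.ravel(),v.ravel()],d.ravel()).reshape(400,640,3)
    tab=(d>0)&(abs(P[...,2])<.004)&(P[...,0]>.3)&(P[...,0]<.8)
    print(n,'table z',np.median(P[...,2][(abs(P[...,2])<.02)]))
    box=np.zeros((400,640),bool); box[y0:y1,x0:x1]=1
    blue=((hsv[...,0]>105)&(hsv[...,0]<128)&(hsv[...,1]>120)&box&(P[...,2]<.02)&(P[...,2]>.006)).astype(np.uint8)
    blue2=blue; q=P[blue>0]; r=cv2.minAreaRect((q[:,:2]*1000).astype(np.float32)); print('plate',r,len(q),q[:,2].mean())
    ora=((hsv[...,0]>4)&(hsv[...,0]<18)&(hsv[...,1]>180)&box&(P[...,2]>.005)).astype(np.uint8)
    nl,lab,st,c=cv2.connectedComponentsWithStats(ora)
    for i in range(1,nl):
        if st[i,4]>15:
            q=P[lab==i]; print('or',c[i],st[i,4],q.mean(0),q.min(0),q.max(0))
    # loose cassette incl. anything z>28mm in region
    np.savez('pics/%s0P.npz'%n,P=P)
    for nm,c0 in [('cass',(398,209) if n=='top' else (235,262))]:
        w=np.zeros((400,640),bool);w[c0[1]-30:c0[1]+30,c0[0]-20:c0[0]+22]=1
        q=P[w&(P[...,2]>.031)&(P[...,2]<.045)]; print(nm,cv2.minAreaRect((q[:,:2]*1000).astype(np.float32)),q[:,2].mean(),len(q))
cv2.imwrite('pics/crop0.png',A[0]);cv2.imwrite('pics/crop1.png',A[1])
```

```text
top table z -0.0007156122303089713
plate ((516.884765625, -31.91876220703125), (113.80073547363281, 225.26109313964844), 85.09536743164062) 883 0.011335369252895567
or [330.53658537 176.32926829] 164 [ 0.57164493 -0.03571531  0.13461137] [ 0.49987031 -0.06455503  0.04962422] [ 0.6145565  -0.01080534  0.24492421]
or [397.21453287 208.99653979] 289 [ 0.4825695  -0.26366169  0.04386679] [ 0.21939189 -0.29869104  0.00528033] [0.54694393 0.03890043 1.54784827]
cass ((484.9534912109375, -268.50543212890625), (50.93027114868164, 121.64571380615234), 83.86844635009766) 0.0354649696945951 449
scene table z -0.0011414882135138576
plate ((498.872314453125, -138.27316284179688), (363.0989685058594, 227.73342895507812), 75.85081481933594) 956 0.010785084391354834
or [310.41049383 239.49074074] 324 [ 0.56097977 -0.03811211  0.13653596] [ 0.50355829 -0.06449112  0.10853703] [ 0.61568757 -0.00456937  0.1660848 ]
or [235.        262.0528169] 284 [ 0.49618639 -0.26939214  0.03766282] [ 0.42677354 -0.29932068  0.00650089] [ 1.27556507 -0.24054935  1.25362017]
cass ((487.82733154296875, -270.6114501953125), (49.92121505737305, 122.9096450805664), 83.45738220214844) 0.03468987916435821 461
```

View pics/crop0.png

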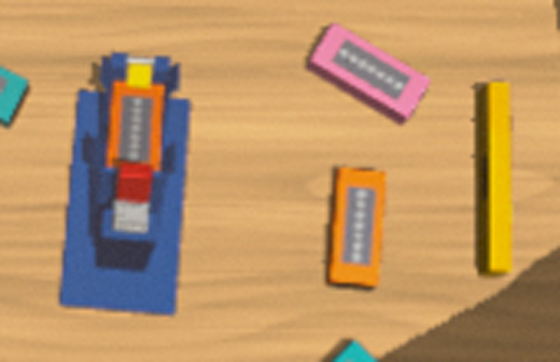

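View pics/crop1.png

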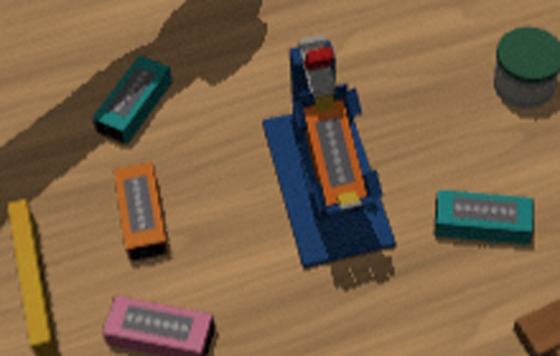

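The crops confirm it: the loose orange cassette with its nail strip up is at top-crop (357,228), right of the dispenser. The other orange one is inside the well. I'm moving over it now.

```bash
python3 -m jog '[[[0.02,0.055,0.0],[0,0,-0.11],100],[[0.03,0.05,0.0],[0,0,-0.11],100],[[0.03,0.05,0],[0,0,-0.11],100],[[0.03,0.05,0],[0,0,-0.11],100],[[0.03,0.05,0],[0,0,-0.11],100]]'
python3 - <<'E'
from h import *
o=sensors.get_obs();print(o['clock'],o['position'],o['ee_rot'])
E
```

```text
clock: 0.78
position: [0.4117, -0.3026, 0.2476]
ee_rot: [0.998, -0.062, -0.001, -0.001]
ft_force: [1.5, -0.8, 0.3]
grip_width: 1.004
0.775 [ 0.41170714 -0.30255144  0.24759241] [ 0.99808406 -0.06185049 -0.00108239 -0.00124933]
```

Run:
```python
from h import *
p,d,m=grab('wrist','w1.png'); np.savez('pics/w1.npz',p=p,d=d)
v,u=np.mgrid[:400,:640]; P=pts(m,np.c_[u.ravel(),v.ravel()],d.ravel()).reshape(400,640,3)
c=proj(m,[[.486,-.2695,.036]]);print(c)
w=(abs(P[...,0]-.486)<.09)&(abs(P[...,1]+.2695)<.06)&(P[...,2]>.029)&(P[...,2]<.045)
w=cv2.morphologyEx(w.astype(np.uint8),cv2.MORPH_OPEN,np.ones((3,3)))>0
q=P[w];r=cv2.minAreaRect((q[:,:2]*1000).astype(np.float32));print(r,q[:,2].mean(),len(q))
cs,_=cv2.findContours(w.astype(np.uint8),cv2.RETR_EXTERNAL,cv2.CHAIN_APPROX_NONE);cc=max(cs,key=cv2.contourArea)
e=onplane(m,cc[:,0],.036);print(cv2.minAreaRect((e[:,:2]*1000).astype(np.float32)))
```

```text
[[273.15128822 106.70789859]]
((487.0003967285156, -268.7684631347656), (50.843082427978516, 121.61711883544922), 83.76737976074219) 0.03636199947280632 5768
((486.8487854003906, -269.1822204589844), (50.5716552734375, 120.63377380371094), 83.84700012207031)
```

View pics/w1.png

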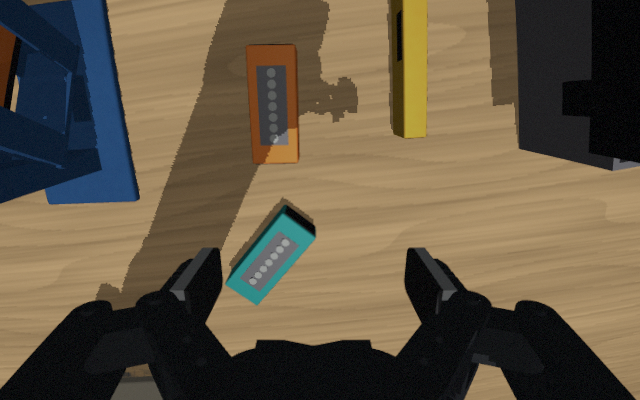

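The wrist view shows the orange cassette at (273,105), which puts its centre at (0.487,-0.269) with bearing -6.2°. Next I'll look at the dispenser from close up while the hand is empty.

```bash
python3 -m jog '[[[0.0,0.04,0.04],[0,0,0.016],100],[[0.01,0.045,0.04],[0,0,0],100],[[0.01,0.05,0.02],[0,0,0],100],[[0.01,0.05,0.02],[0,0,0],100],[[0,0,0],[0,0,0],100]]'
python3 - <<'E'
from h import *
o=sensors.get_obs();print(o['clock'],o['position'],o['ee_rot'])
p,d,m=grab('wrist','w2.png'); np.savez('pics/w2.npz',p=p,d=d,K=m['intrinsics'],k=m['k1'],V=m['view'])
E
```

```text
clock: 1.45
position: [0.4462, -0.1027, 0.3696]
ee_rot: [0.999, -0.05, -0.001, -0.003]
ft_force: [-0.2, -0.3, -1.0]
grip_width: 1.002
1.45 [ 0.44624747 -0.10266126  0.36964158] [ 9.98739353e-01 -5.00767633e-02 -6.38266153e-04 -3.40820569e-03]
```

View pics/w2.png

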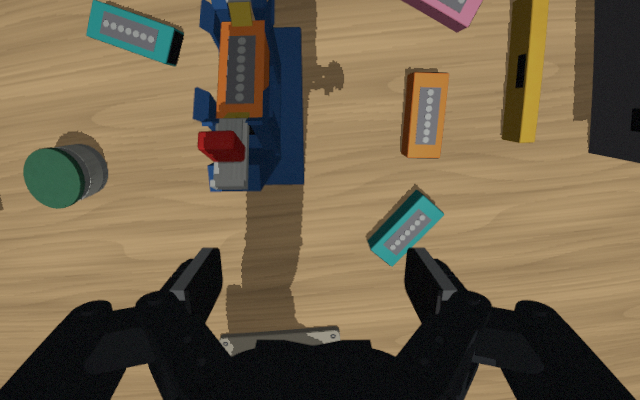

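```bash
cat >> h.py <<'E'
def mouth(o,b,t=np.radians(25)):
    c,s=np.cos(b),np.sin(b);x=np.array([np.cos(t)*c,np.cos(t)*s,-np.sin(t)]);y=np.array([-s,c,0]);z=np.cross(x,y)
    return np.array([x,y,z]),np.array(o)
E
python3 - <<'E'
from h import *
o0=(.5717,-.0366,.158)
for n in ['w2','top','scene']:
    if n=='w2':
        f=np.load('pics/w2.npz');m=dict(intrinsics=f['K'],k1=float(f['k']),view=f['V'])
    else: f=np.load('pics/%s0.npz'%n);m=cams.camera_model(n)
    p,d=f['p'],f['d'];v,u=np.mgrid[:400,:640]; P=pts(m,np.c_[u.ravel(),v.ravel()],d.ravel()).reshape(400,640,3)
    hsv=cv2.cvtColor(p,cv2.COLOR_RGB2HSV)
    R,o=mouth(o0,np.radians(-4.9)); M=(P-o)@R.T
    w=(abs(M[...,0])<50)&(abs(M[...,0])<.05)&(abs(M[...,1])<.02)&(abs(M[...,2]+.022)<.015)
    q=P[w];c0=q.mean(0);nr=np.linalg.svd(q-c0)[2][2];nr*=np.sign(nr[2])
    print(n,len(q),'tilt',np.degrees(np.arccos(nr[2])),'bearing',np.degrees(np.arctan2(nr[1],nr[0])),'z',np.median(M[w][:,2]))
    H=hsv[...,0];S=hsv[...,1];near=(abs(M[...,0])<.16)&(abs(M[...,1])<.06)&(abs(M[...,2])<.08)
    def rep(nm,k):
        q=M[k]*1000
        if len(q)>4: print('  ',nm,len(q),'x %.1f..%.1f'%tuple(np.percentile(q[:,0],[1,99])),'y %.1f..%.1f'%tuple(np.percentile(q[:,1],[1,99])),'z %.1f..%.1f med %.1f'%tuple(np.percentile(q[:,2],[1,99,50])))
    ora=near&(H>4)&(H<18)&(S>170)&(abs(M[...,2]+.022)<.006)
    rep('orange top',ora)
    # y-centre as function of x
    ct=near&(abs(M[...,2]+.022)<.006)&(abs(M[...,1])<.035)&(abs(M[...,0])<.03)
    for xs in np.arange(-.03,.03,.01):
        k=ora&(M[...,0]>xs)&(M[...,0]<xs+.01); 
        if k.sum()>3: print('     x%.0f y %.1f %.1f'%(xs*1000,M[k][:,1].min()*1000,M[k][:,1].max()*1000))
    red=near&((H<4)|(H>174))&(S>150)
    rep('red',red); rep('red top',red&(M[...,2]>.045))
    rep('yellow',near&(H>20)&(H<34)&(S>150))
    rep('rail',near&(S<60)&(abs(M[...,2]-.0055)<.006)&(M[...,0]<-.04))
E
```

```text
w2 3111 tilt 25.054285809937056 bearing -5.218022385750525 z -0.02077097657921182
   orange top 2178 x -53.3..57.2 y -23.8..24.9 z -25.2..-19.3 med -21.1
     x-30 y -24.1 24.6
     x-20 y -24.1 25.0
     x-10 y -24.0 25.7
     x0 y -24.1 24.9
     x10 y -23.9 25.0
     x20 y -23.8 24.7
   red 1171 x -111.3..-96.3 y -14.2..14.3 z 15.6..51.8 med 49.0
   red top 718 x -111.0..-96.2 y -13.9..14.5 z 45.6..51.9 med 50.2
   yellow 602 x -62.5..65.5 y -10.1..11.4 z -18.6..-0.6 med -9.2
   rail 1295 x -134.0..-57.0 y -14.3..38.8 z 0.0..11.4 med 6.3
top 289 tilt 25.255179752205994 bearing -5.138313814216931 z -0.021768588263282842
   orange top 161 x -44.0..56.6 y -24.6..23.6 z -27.5..-17.0 med -22.6
     x-30 y -21.4 22.8
     x-20 y -24.1 23.3
     x-10 y -23.6 23.8
     x0 y -23.5 21.6
     x10 y -23.1 22.1
     x20 y -22.5 22.8
   red 100 x -114.5..-96.9 y -13.6..14.0 z 16.6..52.0 med 41.3
   red top 41 x -113.5..-97.2 y -12.6..13.9 z 45.3..52.2 med 48.1
   yellow 49 x 50.2..66.2 y -10.9..9.7 z -21.0..-1.7 med -9.5
   rail 64 x -136.1..-107.6 y -14.1..13.5 z -0.2..11.2 med 5.5
scene 430 tilt 24.55929632860467 bearing -2.9270411053075445 z -0.02247411029266954
   orange top 297 x -57.5..57.4 y -25.2..23.6 z -27.4..-17.1 med -23.2
     x-30 y -25.6 23.0
     x-20 y -25.6 22.5
     x-10 y -25.1 23.0
     x0 y -24.8 22.8
     x10 y -25.4 23.1
     x20 y -24.9 23.6
   red 72 x -109.2..-93.6 y -15.6..12.3 z 23.0..52.7 med 47.0
   red top 49 x -109.2..-93.8 y -14.4..11.8 z 45.7..53.1 med 47.9
   yellow 58 x -64.6..62.4 y -10.5..9.7 z -20.3..-0.6 med -10.7
   rail 123 x -133.2..-65.4 y -15.4..13.8 z 0.2..11.2 med 6.7
```

```bash
cat >> h.py <<'E'
from scipy.spatial.transform import Rotation as Ro
MO=(.572,-.0365,.158); MB=np.radians(-4.9)
def delta(P,Rt):
    o=sensors.get_obs();R=Ro.from_quat(o['ee_rot']);dr=(Ro.from_matrix(Rt)*R.inv()).as_rotvec()
    print('t',o['clock'],'pos',o['position'].round(4),'d',(np.array(P)-o['position']).round(4),'rot',dr.round(4),'|rot|deg %.1f'%np.degrees(np.linalg.norm(dr)),'F',o['ft_force'].round(1),'w',round(o['grip_width'],3))
def down(deg):
    b=np.radians(deg);x=np.array([np.cos(b),np.sin(b),0]);z=np.array([0,0,-1.]);return np.c_[x,np.cross(z,x),z]
def mrot():
    R,o=mouth(MO,MB);return np.c_[R[0],-R[1],-R[2]]
def mpt(x,y,z):
    R,o=mouth(MO,MB);return o+np.array([x,y,z])@R
def inm():
    R,o=mouth(MO,MB);return ((sensors.get_obs()['position']-o)@R.T*1000).round(1)
E
python3 -m jog '[[[0.01,-0.045,-0.04],[0,0,-0.004],75],[[0.01,-0.045,-0.04],[0,0,-0.004],75],[[0.01,-0.04,-0.045],[0,0,0],75],[[0.01,-0.036,-0.045],[0,0,0],75],[[0,0,0],[0,0,0],75]]'
python3 -c "
from h import *
delta((.487,-.269,.027),down(-6.2))"
```

```text
clock: 2.12
position: [0.481, -0.2818, 0.1909]
ee_rot: [0.998, -0.058, -0.003, -0.002]
ft_force: [-0.3, -0.4, 0.0]
grip_width: 0.75
t 2.125 pos [ 0.481  -0.2818  0.1909] d [ 0.006   0.0128 -0.1639] rot [-0.0052 -0.0062  0.0084] |rot|deg 0.7 F [-0.3 -0.4  0. ] w 0.75
```

```bash
python3 -m jog '[[[0.006,0.013,-0.05],[-0.005,-0.006,0.008],80],[[0,0,-0.045],[0,0,0],80],[[0,0,-0.02],[0,0,0],80],[[0,0,0],[0,0,0],80]]'
python3 -c "
from h import *
delta((.487,-.269,.027),down(-6.2))"
```

```text
clock: 2.62
position: [0.4856, -0.271, 0.0743]
ee_rot: [0.998, -0.056, 0.0, 0.001]
ft_force: [0.2, 0.1, -0.1]
grip_width: 0.801
t 2.625 pos [ 0.4856 -0.271   0.0743] d [ 0.0014  0.002  -0.0473] rot [0.0012 0.0007 0.0032] |rot|deg 0.2 F [ 0.2  0.1 -0.1] w 0.801
```

```bash
python3 -m jog '[[[0.001,0.002,-0.025],[0.001,0,0.003],80],[[0,0,-0.018],[0,0,0],80],[[0,0,0],[0,0,0],80]]'
python3 -c "
from h import *
delta((.487,-.269,.027),down(-6.2))"
```

```text
clock: 3.0
position: [0.4882, -0.2709, 0.0343]
ee_rot: [0.999, -0.055, 0.003, 0.002]
ft_force: [0.3, 0.8, 0.4]
grip_width: 0.801
t 3.0 pos [ 0.4882 -0.2709  0.0343] d [-0.0012  0.0019 -0.0073] rot [0.0034 0.0051 0.001 ] |rot|deg 0.4 F [0.3 0.8 0.4] w 0.801
```

```bash
python3 -m jog '[[[-0.001,0.002,-0.008],[0.003,0.005,0.001],80],[[0,0,0],[0,0,0],80]]'
python3 -c "
from h import *
delta((.487,-.269,.027),down(-6.2))
p,d,m=grab('wrist','w3.png')"
```

```text
clock: 3.25
position: [0.488, -0.2695, 0.0276]
ee_rot: [0.999, -0.054, 0.001, 0.001]
ft_force: [-1.0, 0.6, 0.9]
grip_width: 0.797
t 3.25 pos [ 0.488  -0.2695  0.0276] d [-0.001   0.0005 -0.0006] rot [0.0014 0.0019 0.0002] |rot|deg 0.1 F [-1.   0.6  0.9] w 0.797
```

View pics/w3.png

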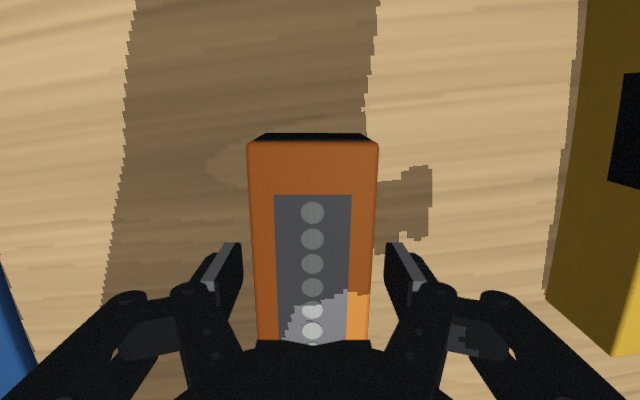

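The cassette at (312,240) is centred between the pads at (228,270) and (400,270). I'll grip it.

```bash
python3 -m jog '[[[0,0,0],[0,0,0],50],[[0,0,0],[0,0,0],40],[[0,0,0],[0,0,0],40],[[0,0,0],[0,0,0],40]]' 90
python3 -m jog '[[[0,0,0.03],[0,0,0],40],[[0,0,0.05],[0,0,0],40],[[0,0.01,0.06],[0,0,0],40],[[0,0.01,0.06],[0,0,0],40],[[0,0,0],[0,0,0],40]]' 90
python3 -c "
from h import *
p,d,m=grab('wrist','w4.png')
o=sensors.get_obs();T=Ro.from_quat(o['ee_rot']).as_matrix();pp=o['position']
v,u=np.mgrid[:400,:640];P=pts(m,np.c_[u.ravel(),v.ravel()],d.ravel()).reshape(400,640,3)
t=(P-pp)@T
h=cv2.cvtColor(p,cv2.COLOR_RGB2HSV)
w=(h[...,0]>4)&(h[...,0]<18)&(h[...,1]>150)&(abs(t[...,2])<.03)&(abs(t[...,1])<.032)&(abs(t[...,0])<.08)
q=t[w]*1000;print(len(q),np.percentile(q,[1,50,99],axis=0).round(1))
w2=(abs(t[...,2])<.03)&(abs(t[...,1])<.02)&(abs(t[...,0])<.08);q=t[w2]*1000;print('far end x',np.percentile(q[:,0],[90,97,99.5]),'z',np.median(q[:,2]))
q=t[w]*1000
for a in range(20,60,10):
  s=q[(q[:,0]>a)&(q[:,0]<a+10)]; print(a,s[:,1].min(),s[:,1].max(),np.median(s[:,2]))
print(mpt(0,0,.10))
delta(mpt(0,0,.10),mrot())"
```

```text
clock: 3.8
position: [0.4889, -0.27, 0.0291]
ee_rot: [0.999, -0.054, 0.002, 0.001]
ft_force: [-0.3, 0.6, -0.5]
grip_width: 0.566
clock: 4.42
position: [0.4859, -0.2481, 0.2324]
ee_rot: [0.999, -0.054, -0.0, -0.0]
ft_force: [0.2, -0.1, -3.2]
grip_width: 0.567
13025 [[-26.7 -24.7 -11.6]
 [ 40.3  -0.4 -10.2]
 [ 59.4  23.8  -8.2]]
far end x [55.84188369 60.18790861 60.32419189] z -10.444769369896022
20 -25.319569415073847 24.489468493876203 -10.166606204673608
30 -25.409139010119134 24.300806695964653 -10.169842370920772
40 -25.45745846770436 24.5265095081786 -10.203765237920686
50 -25.298298031019105 24.601267299965375 -10.070543135935438
[ 0.61410737 -0.04010988  0.24863078]
t 4.475 pos [ 0.4845 -0.2481  0.2294] d [0.1296 0.208  0.0192] rot [0.0405 0.4292 0.0236] |rot|deg 24.7 F [-0.4 -0.9 -4.2] w 0.565
```

View pics/w4.png

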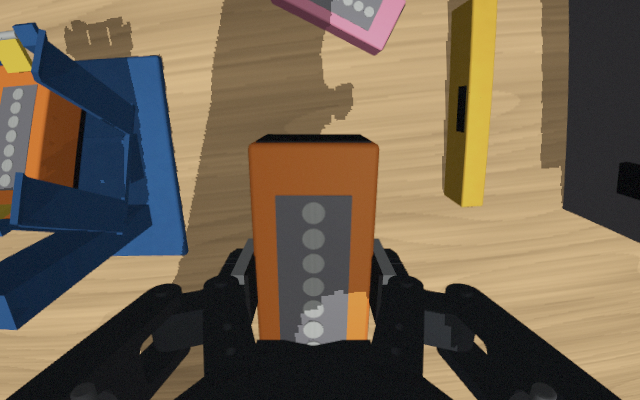

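The cassette is held straight at (313,235), level and centred in the tool, with its top 10 mm above the TCP. Next I'll tilt it and move over the mouth.

```bash
python3 -m jog '[[[0.03,0.03,0.03],[0.01,0.1,0.006],40],[[0.03,0.04,0.03],[0.01,0.1,0.006],40],[[0.03,0.045,0.01],[0.01,0.1,0.006],40],[[0.03,0.045,0],[0.01,0.1,0.006],40],[[0,0,0],[0,0,0],40]]' 90
python3 -c "
from h import *
delta(mpt(0,0,.10),mrot());print(inm())"
```

```text
clock: 5.1
position: [0.6008, -0.0862, 0.2853]
ee_rot: [0.974, -0.045, -0.22, -0.009]
ft_force: [0.5, -1.2, -3.4]
grip_width: 0.57
t 5.1 pos [ 0.6008 -0.0862  0.2853] d [ 0.0133  0.0461 -0.0366] rot [ 0.0012 -0.008   0.0062] |rot|deg 0.6 F [ 0.5 -1.2 -3.4] w 0.57
[-23.9 -47.  129.3]
```

```bash
python3 -m jog '[[[0.01,0.04,-0.01],[0,-0.008,0.006],40],[[0.003,0.004,-0.02],[0,0,0],40],[[0,0,0],[0,0,0],40],[[0,0,0],[0,0,0],40]]'
python3 -c "
from h import *
delta(mpt(0,0,.06),mrot());print(inm())"
```

```text
clock: 5.6
position: [0.6131, -0.0438, 0.2474]
ee_rot: [0.974, -0.043, -0.22, -0.008]
ft_force: [-0.1, -0.6, -3.3]
grip_width: 0.565
t 5.6 pos [ 0.6131 -0.0438  0.2474] d [-0.0158  0.0052 -0.035 ] rot [ 0.003  -0.0084  0.0025] |rot|deg 0.5 F [-0.1 -0.6 -3.3] w 0.565
[-0.1 -3.8 98.6]
```

```bash
python3 -m jog '[[[-0.01,0.005,-0.02],[0.003,-0.008,0.002],40],[[-0.008,0,-0.019],[0,0,0],40],[[0,0,0],[0,0,0],40]]'
python3 -c "
from h import *
delta(mpt(0,0,.04),mrot());print(inm())
grab('wrist','w5.png');p,d,m=grab('scene')
cv2.imwrite('pics/s5.png',cv2.resize(cv2.cvtColor(p[150:300,240:400],cv2.COLOR_RGB2BGR),(640,600),interpolation=cv2.INTER_CUBIC))"
```

```text
clock: 5.98
position: [0.5947, -0.0424, 0.2096]
ee_rot: [0.976, -0.045, -0.215, -0.009]
ft_force: [-0.2, -0.2, -2.3]
grip_width: 0.566
t 5.975 pos [ 0.5947 -0.0424  0.2096] d [-0.0059  0.0045 -0.0154] rot [0.0022 0.003  0.0053] |rot|deg 0.4 F [-0.2 -0.2 -2.3] w 0.566
[-0.8 -4.  56.6]
```

View pics/w5.png

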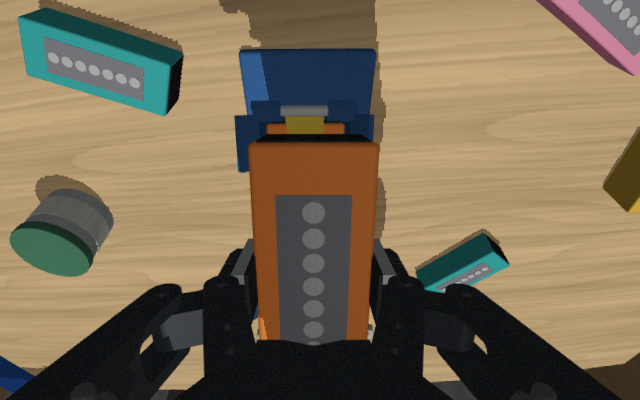

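View pics/s5.png

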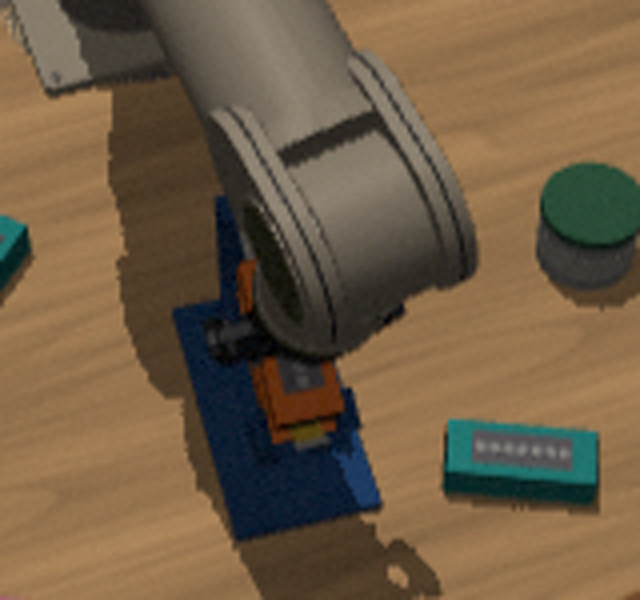

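Scene crop: the cassette hangs over the well, and its end face is at (305,405). Wrist view: the inner cassette and catch are centred at column 306 while the held one is at 313. It needs about 4.5 mm in +y, which agrees with the pose reading.

```bash
python3 -m jog '[[[0,0.0045,0],[0.002,0.003,0.005],40],[[0,0,0],[0,0,0],40],[[0,0,0],[0,0,0],40]]'
python3 -c "
from h import *
delta(mpt(0,-.0,.04),mrot());print(inm())
p,d,m=grab('wrist','w6.png')
cv2.imwrite('pics/w6.png',cv2.resize(cv2.cvtColor(p[40:190,210:410],cv2.COLOR_RGB2BGR),(800,600),interpolation=cv2.INTER_CUBIC))"
```

```text
clock: 6.45
position: [0.5971, -0.0372, 0.2131]
ee_rot: [0.976, -0.042, -0.213, -0.01]
ft_force: [-0.2, 0.1, -2.7]
grip_width: 0.57
t 6.45 pos [ 0.5971 -0.0372  0.2131] d [-0.0083 -0.0007 -0.0188] rot [-0.0005  0.0058  0.    ] |rot|deg 0.3 F [-0.2  0.1 -2.7] w 0.57
[-0.5  1.4 60.5]
```

View pics/w6.png

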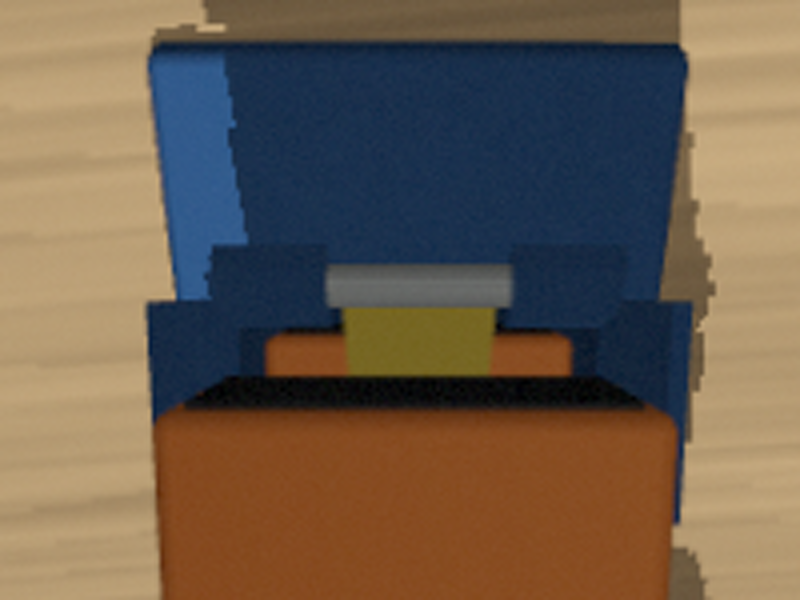

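Aligned: the inner cassette is centred at column 418 and the held one at 417 in the crop. I'll lower it along the mouth axis.

```bash
python3 -m jog '[[[-0.007,0,-0.014],[0,0.005,0],40],[[-0.006,0,-0.012],[0,0,0],40],[[0,0,0],[0,0,0],40],[[0,0,0],[0,0,0],40]]'
python3 -c "
from h import *
delta(mpt(0,-.0,.015),mrot());print(inm())
p,d,m=grab('wrist','w7.png');print(inm())
cv2.imwrite('pics/w7.png',cv2.resize(cv2.cvtColor(p[40:190,210:410],cv2.COLOR_RGB2BGR),(800,600),interpolation=cv2.INTER_CUBIC))"
```

```text
clock: 7.0
position: [0.5825, -0.0373, 0.1844]
ee_rot: [0.975, -0.042, -0.217, -0.009]
ft_force: [0.8, -0.1, -3.1]
grip_width: 0.566
t 7.0 pos [ 0.5825 -0.0373  0.1844] d [-0.0042  0.0003 -0.0128] rot [-0.0005 -0.0011 -0.    ] |rot|deg 0.1 F [ 0.8 -0.1 -3.1] w 0.566
[-1.6  0.1 28.4]
[-1.6  0.1 28.4]
```

View pics/w7.png

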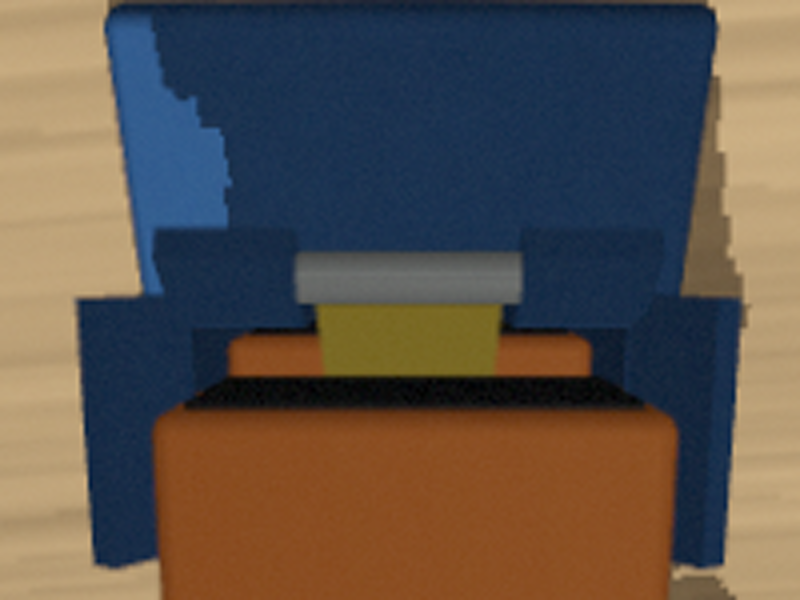

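```bash
python3 -c "
from h import *
print(inm());R,o=mouth(MO,MB)
p,d,m=grab('wrist')
v,u=np.mgrid[:400,:640];P=pts(m,np.c_[u.ravel(),v.ravel()],d.ravel()).reshape(400,640,3);M=((P-o)@R.T)*1000
h=cv2.cvtColor(p,cv2.COLOR_RGB2HSV)
for r in range(100,146,2): print(r,[tuple(M[r,c].round(1)) for c in (275,312,)],h[r,312])
for nm,w in [('blue',(h[...,0]>100)&(h[...,0]<128)&(h[...,1]>130)&(abs(M[...,2])<8)&(M[...,0]>30)&(abs(M[...,1])<60))]:
  q=M[w];print(nm,len(q),np.percentile(q,[1,5,50,95,99],axis=0).round(1))
print(inm())
"
```

```text
[-1.6  0.1 28.4]
100 [(np.float64(72.4), np.float64(17.6), np.float64(4.5)), (np.float64(74.0), np.float64(1.3), np.float64(-125.4))] [108 170  81]
102 [(np.float64(71.5), np.float64(17.4), np.float64(6.4)), (np.float64(72.3), np.float64(1.3), np.float64(-126.7))] [108 171  79]
104 [(np.float64(70.7), np.float64(17.5), np.float64(5.7)), (np.float64(70.6), np.float64(0.8), np.float64(3.0))] [90  6 83]
106 [(np.float64(69.8), np.float64(17.8), np.float64(4.0)), (np.float64(69.7), np.float64(0.8), np.float64(4.2))] [60  5 96]
108 [(np.float64(68.9), np.float64(17.8), np.float64(3.5)), (np.float64(68.8), np.float64(0.8), np.float64(2.4))] [ 60   2 109]
110 [(np.float64(68.0), np.float64(18.1), np.float64(1.7)), (np.float64(67.9), np.float64(0.8), np.float64(3.0))] [ 60   5 108]
112 [(np.float64(67.0), np.float64(18.2), np.float64(1.1)), (np.float64(67.1), np.float64(0.8), np.float64(4.3))] [ 45   5 104]
114 [(np.float64(66.1), np.float64(18.4), np.float64(-0.3)), (np.float64(66.1), np.float64(0.8), np.float64(3.1))] [45 10 99]
116 [(np.float64(65.1), np.float64(18.6), np.float64(-2.2)), 
[... 1323 characters left out ...]
 np.float64(0.8), np.float64(13.1))] [135  64   8]
138 [(np.float64(57.3), np.float64(15.8), np.float64(24.1)), (np.float64(57.2), np.float64(0.7), np.float64(23.5))] [42 98 13]
140 [(np.float64(57.2), np.float64(15.0), np.float64(30.7)), (np.float64(57.4), np.float64(0.7), np.float64(32.3))] [140  38  20]
142 [(np.float64(56.5), np.float64(14.9), np.float64(31.7)), (np.float64(56.6), np.float64(0.7), np.float64(32.6))] [ 11 179  64]
144 [(np.float64(56.1), np.float64(14.6), np.float64(34.5)), (np.float64(56.2), np.float64(0.7), np.float64(35.1))] [ 12 194 112]
blue 4215 [[ 35.7 -36.9  -6. ]
 [ 38.8 -35.4  -4.5]
 [ 62.1  15.1   3.5]
 [ 72.8  37.4   6.2]
 [ 73.8  38.8   6.7]]
[-1.5  0.2 28.6]
```

```bash
python3 -m jog '[[[0.0028,0.0008,-0.0013],[0,0,0],40],[[0,0,0],[0,0,0],40],[[0,0,0],[0,0,0],40]]'
cat > chk.py <<'E'
from h import *
import sys
print(inm());R,o=mouth(MO,MB);delta(mpt(0,0,.004),mrot())
p,d,m=grab('wrist')
v,u=np.mgrid[:400,:640];P=pts(m,np.c_[u.ravel(),v.ravel()],d.ravel()).reshape(400,640,3);M=((P-o)@R.T)*1000
h=cv2.cvtColor(p,cv2.COLOR_RGB2HSV)
ora=(h[...,0]>4)&(h[...,0]<18)&(h[...,1]>150)
T=inm()[2]
k=ora&(abs(M[...,2]-T-10)<8)&(M[...,0]>20)&(abs(M[...,1])<32);q=M[k]
print('held: far x %.1f y %.1f %.1f top z %.1f'%(np.percentile(q[:,0],99.5),*np.percentile(q[:,1],[.5,99.5]),np.median(q[:,2])))
g=(h[...,1]<25)&(abs(M[...,2]-2)<7)&(M[...,0]>60)&(M[...,0]<80)&(abs(M[...,1])<18);q=M[g]
if len(q)>5: print('hinge x',np.percentile(q[:,0],[3,97]).round(1),'y',np.percentile(q[:,1],[2,98]).round(1))
w=(h[...,0]>100)&(h[...,0]<128)&(h[...,1]>130)&(abs(M[...,2]-1)<8)&(M[...,0]>30)&(abs(M[...,1])<60);q=M[w]
print('blue y',np.percentile(q[:,1],[.5,99.5]).round(1))
if len(sys.argv)>1: cv2.imwrite('pics/'+sys.argv[1],cv2.resize(cv2.cvtColor(p[40:190,210:410],cv2.COLOR_RGB2BGR),(800,600),interpolation=cv2.INTER_CUBIC))
E
python3 chk.py
```

```text
clock: 7.48
position: [0.5862, -0.0363, 0.1837]
ee_rot: [0.975, -0.042, -0.216, -0.01]
ft_force: [0.1, -0.2, -2.9]
grip_width: 0.563
[ 1.9  1.4 29.3]
t 7.475 pos [ 0.5862 -0.0363  0.1837] d [-0.0125 -0.0004 -0.0221] rot [-0.0006  0.0003 -0.0001] |rot|deg 0.0 F [ 0.1 -0.2 -2.9] w 0.563
held: far x 60.2 y -23.0 26.0 top z 36.6
hinge x [66. 71.] y [-11.3  13. ]
blue y [-37.2  39.1]
```

```bash
python3 -m jog '[[[-0.004,-0.0002,-0.0086],[0,0,0],40],[[-0.004,0,-0.0086],[0,0,0],40],[[0,0,0],[0,0,0],40],[[0,0,0],[0,0,0],40]]'
python3 chk.py w8.png
```

```text
clock: 8.02
position: [0.5791, -0.0364, 0.1673]
ee_rot: [0.976, -0.042, -0.214, -0.01]
ft_force: [0.7, 0.1, -1.3]
grip_width: 0.567
[ 2.5  0.7 11.5]
t 8.025 pos [ 0.5791 -0.0364  0.1673] d [-0.0054 -0.0003 -0.0057] rot [-0.0008  0.0055  0.0002] |rot|deg 0.3 F [ 0.7  0.1 -1.3] w 0.567
held: far x 60.7 y -23.6 25.3 top z 18.9
hinge x [61.3 71.1] y [-11.5  13.2]
blue y [-37.1  39. ]
```

View pics/w8.png

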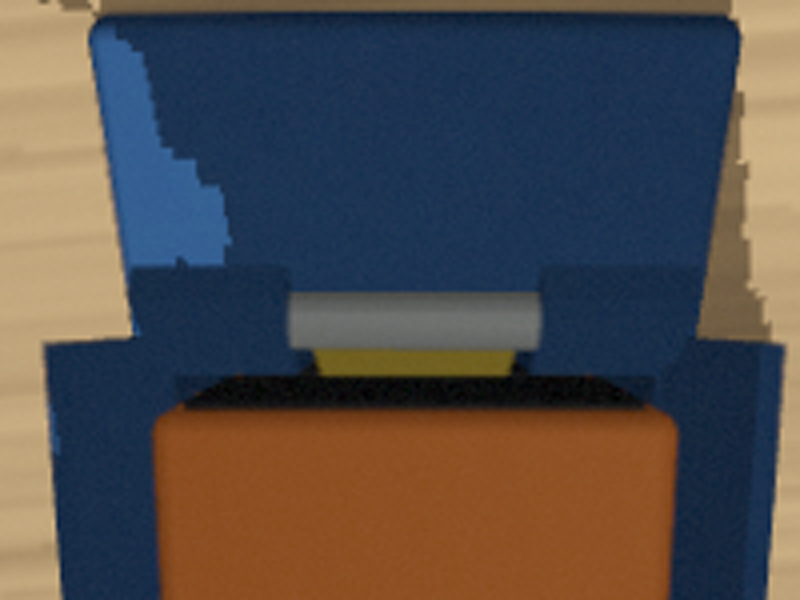

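The cassette's end is inside the lips, between the side walls at crop columns 155–677, and clear of the far wall. I'll press along the axis in steps and watch the force.

```bash
python3 -m jog '[[[-0.0035,0.0003,-0.0072],[0,0.005,0],40],[[-0.0034,0.0003,-0.0072],[0,0,0],40],[[0,0,0],[0,0,0],40]]' 110
python3 chk.py w9.png
```

```text
clock: 8.45
position: [0.5727, -0.0358, 0.1531]
ee_rot: [0.976, -0.042, -0.215, -0.01]
ft_force: [2.3, 0.7, -1.0]
grip_width: 0.565
[ 2.6  0.8 -4.2]
t 8.45 pos [ 0.5727 -0.0358  0.1531] d [ 0.001  -0.0009  0.0085] rot [-0.0005  0.0028  0.0003] |rot|deg 0.2 F [ 2.3  0.7 -1. ] w 0.565
held: far x 60.9 y -23.6 25.4 top z 3.1
hinge x [65.8 70.9] y [-11.5  13.4]
blue y [-36.9  38.8]
```

```bash
python3 -m jog '[[[-0.004,0.0003,-0.0072],[0,0.003,0],40],[[-0.0035,0.0003,-0.0072],[0,0,0],40],[[0,0,0],[0,0,0],40]]' 110
python3 chk.py w10.png
```

```text
clock: 8.88
position: [0.5665, -0.0352, 0.1398]
ee_rot: [0.976, -0.042, -0.214, -0.01]
ft_force: [2.2, -0.3, 2.4]
grip_width: 0.566
[  2.6   0.8 -18.8]
t 8.875 pos [ 0.5665 -0.0352  0.1398] d [ 0.0072 -0.0014  0.0218] rot [-0.0002  0.0039  0.0005] |rot|deg 0.2 F [ 2.2 -0.3  2.4] w 0.566
held: far x 60.9 y -23.5 25.4 top z -11.5
hinge x [65.9 71. ] y [-11.5  13.3]
blue y [-37.   38.9]
```

View pics/w10.png

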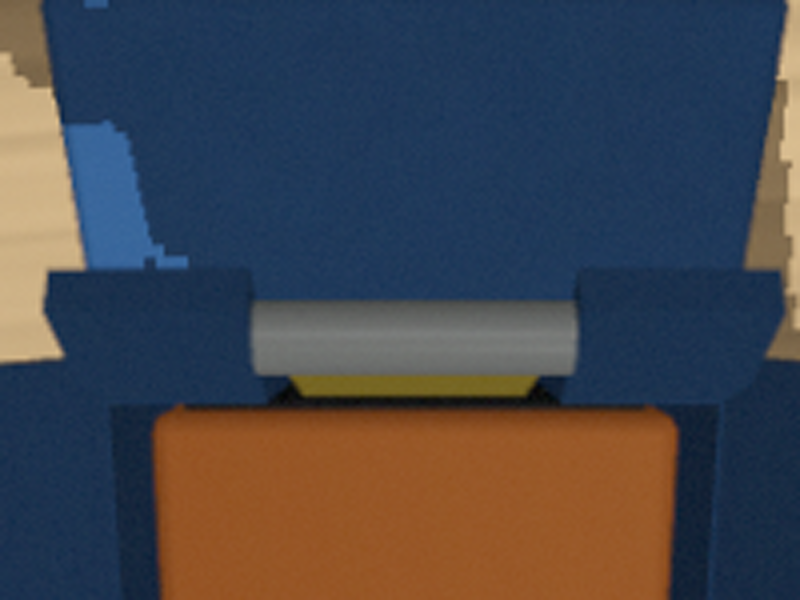

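Wrist view: the cassette is entering cleanly, with its top edge at crop row 408 and the far flap pushed aside at row 385. Force is low and it isn't slipping, so I'll keep going.

```bash
python3 -m jog '[[[-0.0038,0.0003,-0.0070],[0,0.003,0],40],[[-0.0036,0.0003,-0.0070],[0,0,0],40],[[-0.0022,0.0002,-0.0042],[0,0,0],40],[[0,0,0],[0,0,0],40]]' 110
python3 chk.py w11.png
```

```text
clock: 9.43
position: [0.5596, -0.0347, 0.1251]
ee_rot: [0.976, -0.042, -0.212, -0.009]
ft_force: [3.5, -0.4, 7.8]
grip_width: 0.563
[  2.6   0.8 -35.1]
t 9.425 pos [ 0.5596 -0.0347  0.1251] d [ 0.014  -0.002   0.0365] rot [0.0003 0.0082 0.0009] |rot|deg 0.5 F [ 3.5 -0.4  7.8] w 0.563
held: far x 59.6 y -23.7 25.3 top z -27.6
hinge x [65.9 71.3] y [-11.5  13.3]
blue y [-37.1  39. ]
```

View pics/w11.png

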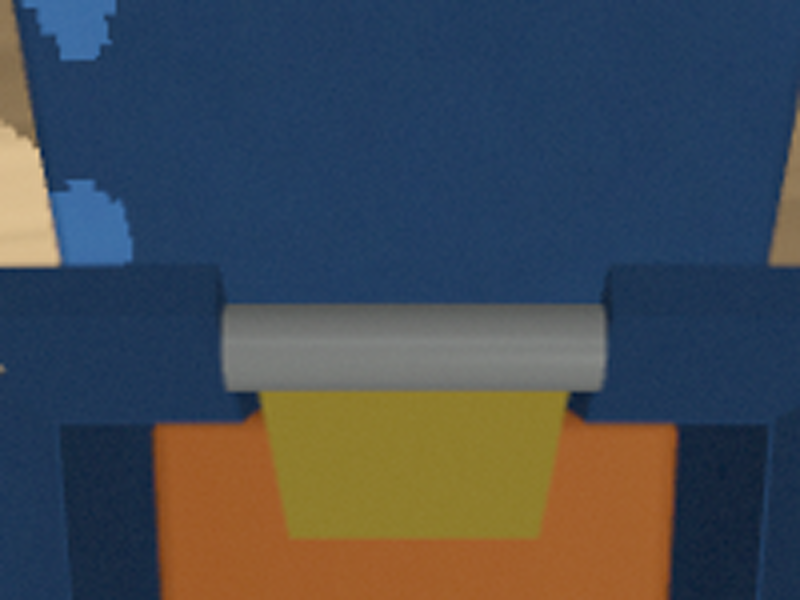

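The far catch has snapped over, covering the top at crop (415,465). I'll press about 5 mm more for the near one.

```bash
python3 -m jog '[[[-0.0022,0.0002,-0.0055],[0,0.003,0],40],[[-0.0006,0.0001,-0.0015],[0,0,0],40],[[0,0,0],[0,0,0],40]]' 110
python3 chk.py w12.png
```

```text
clock: 9.85
position: [0.5579, -0.0345, 0.1214]
ee_rot: [0.976, -0.042, -0.213, -0.009]
ft_force: [3.6, -0.8, 8.4]
grip_width: 0.562
[  2.6   0.8 -39.2]
t 9.85 pos [ 0.5579 -0.0345  0.1214] d [ 0.0158 -0.0022  0.0402] rot [0.0008 0.0076 0.0008] |rot|deg 0.4 F [ 3.6 -0.8  8.4] w 0.562
held: far x 59.0 y -23.7 25.4 top z -31.7
hinge x [66.1 71.2] y [-11.5  13.3]
blue y [-37.   38.9]
```

```bash
python3 -m jog '[[[-0.0018,0.0002,-0.005],[0,0.003,0],40],[[-0.0004,0,-0.001],[0,0,0],40],[[0,0,0],[0,0,0],40]]' 110
python3 chk.py w12.png
```

```text
clock: 10.28
position: [0.5568, -0.0343, 0.1188]
ee_rot: [0.976, -0.042, -0.213, -0.009]
ft_force: [3.8, -0.9, 8.6]
grip_width: 0.563
[  2.6   0.8 -42. ]
t 10.275 pos [ 0.5568 -0.0343  0.1188] d [ 0.0169 -0.0023  0.0428] rot [0.0011 0.0068 0.0007] |rot|deg 0.4 F [ 3.8 -0.9  8.6] w 0.563
held: far x 58.5 y -23.6 25.4 top z -34.5
hinge x [65.9 71.3] y [-11.5  13.3]
blue y [-37.   38.9]
```

Pressed to about -32…-34 mm. I'll ease up until it rests under the catches, then release.

```bash
python3 -m jog '[[[0.002,-0.0002,0.0045],[0,0,0],40],[[0.0012,-0.0001,0.0028],[0,0,0],40],[[0,0,0],[0,0,0],40]]' 110
python3 -m jog '[[[0,0,0],[0,0,0],60],[[0,0,0],[0,0,0],85],[[0,0,0],[0,0,0],85],[[0,0,0],[0,0,0],85]]' 40
python3 chk.py w13.png
```

```text
clock: 10.7
position: [0.5616, -0.0348, 0.1293]
ee_rot: [0.976, -0.042, -0.211, -0.009]
ft_force: [4.6, -0.6, 6.4]
grip_width: 0.565
clock: 11.2
position: [0.5602, -0.0347, 0.1284]
ee_rot: [0.976, -0.042, -0.213, -0.009]
ft_force: [-0.1, 0.0, -0.5]
grip_width: 0.848
[  1.7   0.8 -31.8]
t 11.2 pos [ 0.5602 -0.0347  0.1284] d [ 0.0135 -0.002   0.0332] rot [0.0011 0.0063 0.0006] |rot|deg 0.4 F [-0.1  0.  -0.5] w 0.848
held: far x 60.4 y -23.6 25.5 top z -20.8
hinge x [65.9 71.2] y [-11.5  13.4]
blue y [-37.1  39.1]
```

View pics/w13.png

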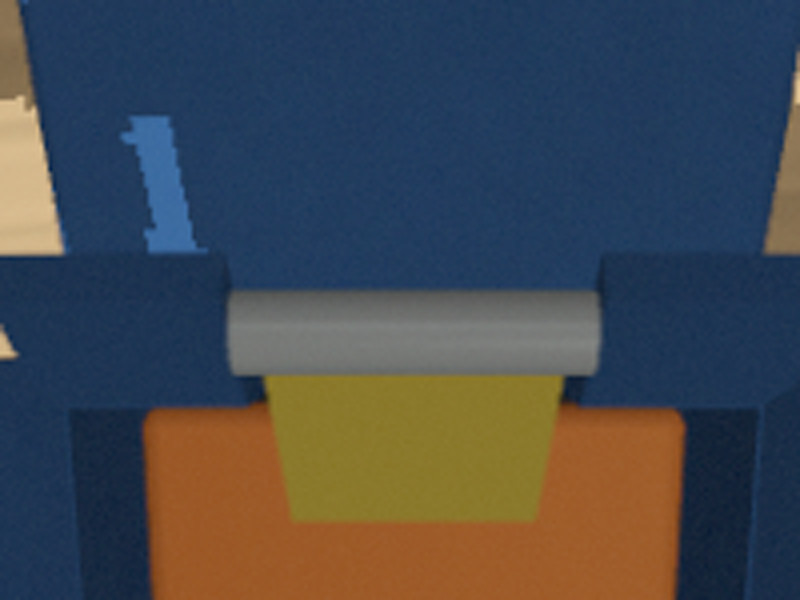

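The top rests at -20.8 mm in the camera frame, the same reading the caught cassette gave at the start, and the far catch is over it. I'll withdraw along the axis.

```bash
python3 -m jog '[[[0.0115,-0.001,0.025],[0,0,0],85],[[0.0168,-0.0015,0.036],[0,0,0],85],[[0.0168,-0.0015,0.036],[0,0,0],85],[[0.0168,-0.0015,0.036],[0,0.006,0],85],[[0,0,0],[0,0,0],85]]'
python3 -m jog '[[[-0.03,0.003,0.015],[0,0,0],85],[[-0.03,0.003,0.015],[0,0,0],85],[[-0.03,0.003,0.015],[0,0,0],85],[[0,0,0],[0,0,0],85]]'
python3 - <<'E'
from h import *
delta(mpt(-.1035,0.0005,.1),mrot());print(inm())
p,d,m=grab('wrist','w14.png');R,o=mouth(MO,MB)
v,u=np.mgrid[:400,:640];P=pts(m,np.c_[u.ravel(),v.ravel()],d.ravel()).reshape(400,640,3);M=((P-o)@R.T)*1000
h=cv2.cvtColor(p,cv2.COLOR_RGB2HSV);H,S=h[...,0],h[...,1]
near=(abs(M[...,0])<160)&(abs(M[...,1])<60)&(abs(M[...,2])<80)
def rep(nm,k):
    q=M[k]
    if len(q)>4: print(nm,len(q),'x %.1f..%.1f'%tuple(np.percentile(q[:,0],[1,99])),'y %.1f..%.1f'%tuple(np.percentile(q[:,1],[1,99])),'z %.1f..%.1f med %.1f'%tuple(np.percentile(q[:,2],[1,99,50])))
yl=near&(H>20)&(H<34)&(S>130)
rep('yfar',yl&(M[...,0]>0));rep('ynear',yl&(M[...,0]<0))
rep('orange',near&(H>4)&(H<18)&(S>150)&(M[...,2]>-40))
rep('red',near&((H<4)|(H>174))&(S>150));rep('redtop',near&((H<4)|(H>174))&(S>150)&(M[...,2]>45))
E
```

```text
clock: 11.88
position: [0.6222, -0.0405, 0.2646]
ee_rot: [0.975, -0.042, -0.218, -0.009]
ft_force: [-0.1, 0.3, -0.6]
grip_width: 0.848
clock: 12.38
position: [0.5281, -0.031, 0.3064]
ee_rot: [0.974, -0.042, -0.22, -0.009]
ft_force: [-0.6, -0.9, -0.2]
grip_width: 0.851
t 12.375 pos [ 0.5281 -0.031   0.3064] d [-0.0075 -0.0006 -0.0141] rot [ 0.0007 -0.0083  0.0005] |rot|deg 0.5 F [-0.6 -0.9 -0.2] w 0.851
[-102.8    1.8  115.9]
ynear 570 x -64.8..-50.9 y -9.4..11.5 z -22.7..0.2 med -9.1
orange 4194 x -57.7..44.3 y -23.4..25.5 z -22.8..-19.2 med -21.0
red 1580 x -109.6..-94.9 y -12.9..15.0 z 12.2..51.9 med 49.6
redtop 1030 x -109.7..-95.0 y -12.9..15.0 z 45.5..52.0 med 50.4
```

View pics/w14.png

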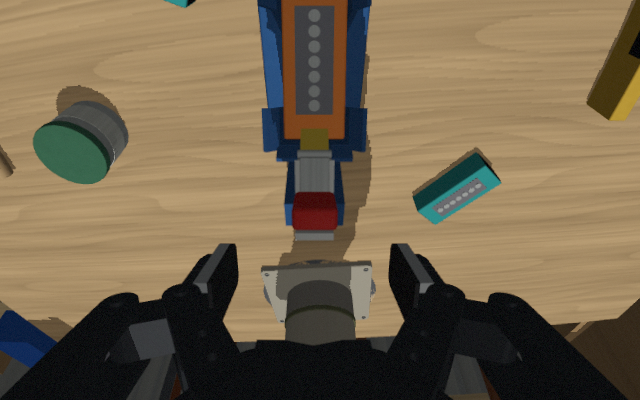

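The near catch at (314,138) has also snapped in: its tip is at x=-51, z=-22.7. The lock grip is at (315,212), mouth x≈-102, y≈+1. I'll go down around it.

```bash
python3 -m jog '[[[-0.0105,0,-0.0225],[0,-0.008,0],85],[[-0.0105,0.0009,-0.0225],[0,0,0],85],[[-0.0085,0.0007,-0.018],[0,0,0],85],[[0,0,0],[0,0,0],85],[[0,0,0],[0,0,0],85]]'
python3 - <<'E'
from h import *
delta(mpt(-.1030,0.001,.032),mrot());print(inm())
grab('wrist','w15.png')
E
```

```text
clock: 13.05
position: [0.4996, -0.0303, 0.2357]
ee_rot: [0.975, -0.042, -0.22, -0.009]
ft_force: [-0.2, -0.2, 0.1]
grip_width: 0.849
t 13.05 pos [ 0.4996 -0.0303  0.2357] d [-0.007   0.0016 -0.0052] rot [-0.0003 -0.0067  0.0014] |rot|deg 0.4 F [-0.2 -0.2  0.1] w 0.849
[-98.7   0.   39.7]
```

View pics/w15.png

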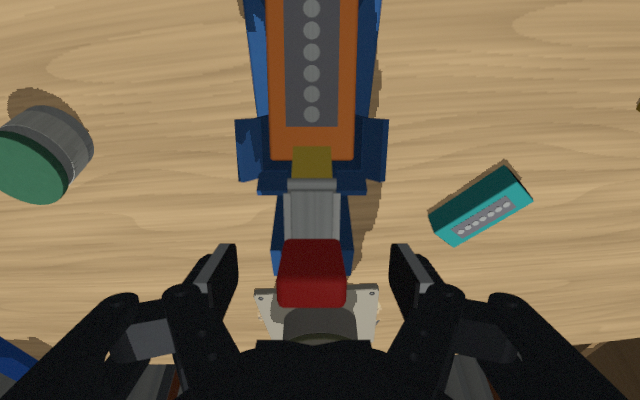

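The red grip is centred between the pads at (312,272). I'll drop another 7 mm, shift 4 mm up-slope and grip gently.

```bash
python3 -m jog '[[[-0.007,0.0012,-0.0055],[0,-0.006,0],85],[[0,0,0],[0,0,0],85],[[0,0,0],[0,0,0],40],[[0,0,0],[0,0,0],20],[[0,0,0],[0,0,0],20]]' 40
python3 -m jog '[[[0,0,0],[0,0,0],20],[[0,0,0],[0,0,0],20]]' 40
python3 -c "
from h import *
delta(mpt(-.0640,0.001,.032),mrot());print(inm())"
```

```text
clock: 13.72
position: [0.4931, -0.0289, 0.2309]
ee_rot: [0.976, -0.042, -0.215, -0.01]
ft_force: [0.2, -0.8, -0.2]
grip_width: 0.345
clock: 13.98
position: [0.4931, -0.0289, 0.2309]
ee_rot: [0.976, -0.042, -0.215, -0.01]
ft_force: [-0.7, 0.0, 1.2]
grip_width: 0.347
t 13.975 pos [ 0.4931 -0.0289  0.2309] d [ 0.0346 -0.0028 -0.0169] rot [-0.0004  0.0018  0.0014] |rot|deg 0.1 F [-0.7  0.   1.2] w 0.347
[-102.6    0.8   32.6]
```

```bash
python3 -m jog '[[[0.0090,-0.0008,-0.0042],[0,0,0],20],[[0.0090,-0.0008,-0.0042],[0,0,0],20],[[0.0072,-0.0006,-0.0034],[0,0,0],20],[[0,0,0],[0,0,0],20]]' 40
python3 -c "
from h import *
delta(mpt(-.0640,0.001,.032),mrot());print(inm())"
```

```text
clock: 14.48
position: [0.5201, -0.0313, 0.2184]
ee_rot: [0.976, -0.042, -0.215, -0.01]
ft_force: [2.0, -0.6, 0.5]
grip_width: 0.341
t 14.475 pos [ 0.5201 -0.0313  0.2184] d [ 0.0076 -0.0005 -0.0043] rot [-0.0005  0.0017  0.0015] |rot|deg 0.1 F [ 2.  -0.6  0.5] w 0.341
[-72.7   0.8  32.7]
```

```bash
python3 -m jog '[[[0.0055,-0.0005,-0.0026],[0,0,0],20],[[0,0,0],[0,0,0],20]]' 40; python3 -c "
from h import *
print(inm())"
python3 -m jog '[[[0.004,-0.0003,-0.0019],[0,0,0],20],[[0,0,0],[0,0,0],20]]' 40; python3 -c "
from h import *
print(inm())"
```

```text
clock: 14.72
position: [0.5263, -0.0317, 0.2154]
ee_rot: [0.976, -0.042, -0.215, -0.01]
ft_force: [2.5, -0.2, -0.7]
grip_width: 0.346
[-65.9   0.8  32.7]
clock: 14.98
position: [0.5267, -0.0318, 0.2152]
ee_rot: [0.975, -0.042, -0.22, -0.009]
ft_force: [2.1, -0.3, -2.2]
grip_width: 0.343
[-65.4   0.8  32.7]
```

```bash
python3 -m jog '[[[0.006,-0.0005,-0.0028],[0,0,0],20],[[0,0,0],[0,0,0],20]]' 40; python3 -c "
from h import *
print(inm())
p,d,m=grab('wrist','w16.png')"
```

```text
clock: 15.22
position: [0.5267, -0.0318, 0.2152]
ee_rot: [0.973, -0.041, -0.228, -0.009]
ft_force: [2.3, -1.1, -1.8]
grip_width: 0.35
[-65.4   0.8  32.6]
```

View pics/w16.png

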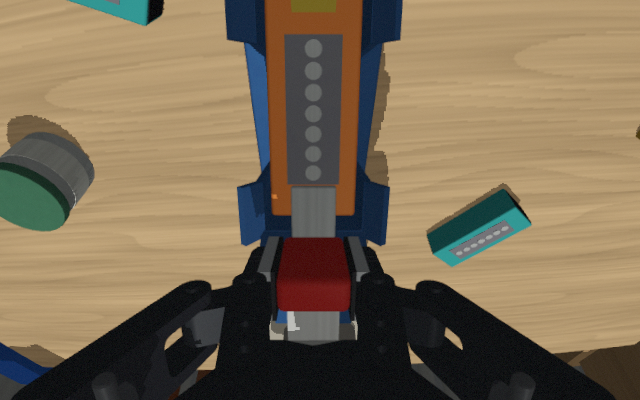

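The tool no longer advances and only pitches, so the lock is against something. The tongue tip is at (314,190). I'll release, withdraw and measure.

```bash
python3 -m jog '[[[0,0,0],[0,0,0],60],[[0,0,0],[0,0,0],85],[[0,0,0],[0,0,0],85],[[0,0,0],[0,0,0],85]]' 40
python3 -m jog '[[[0.006,-0.0006,0.014],[0,0,0],85],[[0.0115,-0.001,0.025],[0,0,0],85],[[0.015,-0.0012,0.032],[0,0.02,0],85],[[0,0,0.02],[0,0,0],85],[[0,0,0],[0,0,0],85]]'
cat > fin.py <<'E'
from h import *
p,d,m=grab('wrist','w17.png');R,o=mouth(MO,MB)
v,u=np.mgrid[:400,:640];P=pts(m,np.c_[u.ravel(),v.ravel()],d.ravel()).reshape(400,640,3);M=((P-o)@R.T)*1000
h=cv2.cvtColor(p,cv2.COLOR_RGB2HSV);H,S=h[...,0],h[...,1]
near=(abs(M[...,0])<160)&(abs(M[...,1])<60)&(abs(M[...,2])<80)
def rep(nm,k):
    q=M[k]
    if len(q)>4: print(nm,len(q),'x %.1f..%.1f'%tuple(np.percentile(q[:,0],[1,99])),'y %.1f..%.1f'%tuple(np.percentile(q[:,1],[1,99])),'z %.1f..%.1f med %.1f'%tuple(np.percentile(q[:,2],[1,99,50])))
yl=near&(H>20)&(H<34)&(S>130)
rep('yfar',yl&(M[...,0]>0));rep('ynear',yl&(M[...,0]<0))
rep('orange',near&(H>4)&(H<18)&(S>150)&(M[...,2]>-40))
rep('tongue',near&(S<60)&(abs(M[...,2]-9)<5)&(M[...,0]>-66)&(M[...,0]<0)&(abs(M[...,1])<15))
rep('redtop',near&((H<4)|(H>174))&(S>150)&(M[...,2]>45))
print(inm())
E
python3 fin.py
```

```text
clock: 15.78
position: [0.5279, -0.032, 0.2144]
ee_rot: [0.973, -0.041, -0.226, -0.009]
ft_force: [0.2, -0.5, -0.1]
grip_width: 0.849
clock: 16.4
position: [0.5625, -0.035, 0.3117]
ee_rot: [0.971, -0.042, -0.235, -0.009]
ft_force: [-0.6, 0.2, -0.2]
grip_width: 0.85
yfar 731 x 50.9..65.1 y -9.5..11.5 z -18.2..0.0 med -8.8
orange 3969 x -57.8..59.2 y -23.3..25.5 z -23.0..-19.1 med -20.9
tongue 859 x -57.5..-32.0 y -9.0..11.1 z 8.4..12.1 med 10.6
redtop 892 x -72.3..-57.9 y -13.1..15.4 z 45.9..52.2 med 50.4
[-73.5   0.6 134.1]
```

View pics/w17.png

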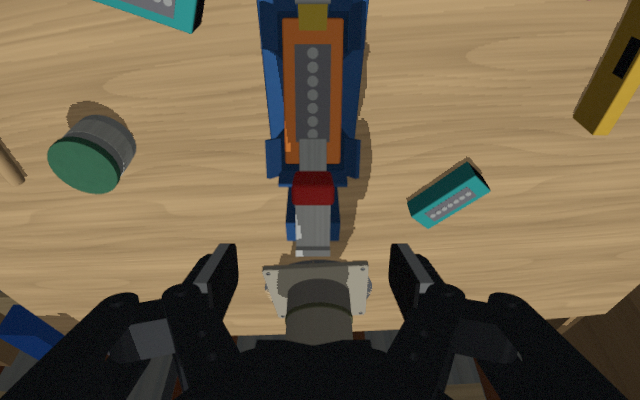

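```bash
python3 -m jog '[[[0,-0.04,0.04],[0,0,0],85],[[0,-0.06,0.02],[0,0,0],85],[[0,-0.06,0],[0,0,0],85],[[0,-0.06,0],[0,0,0],85],[[0,0,0],[0,0,0],85]]'
python3 - <<'E'
from h import *
p,d,m=grab('scene','s18.png');t,_,_=grab('top')
a=np.load('pics/top0.npz')['p'];print(sensors.get_obs()['clock'])
for nm,(x,y,w,hh) in dict(hammer=(165,140,50,100),tin=(212,195,45,40),level=(430,155,20,75)).items():
    print(nm,np.abs(a[y:y+hh,x:x+w].astype(int)-t[y:y+hh,x:x+w]).mean())
c=cv2.resize(cv2.cvtColor(p[180:290,260:360],cv2.COLOR_RGB2BGR),(545,600),interpolation=cv2.INTER_CUBIC);cv2.imwrite('pics/s18c.png',c)
E
```

```text
clock: 17.08
position: [0.5598, -0.2097, 0.3427]
ee_rot: [0.968, -0.045, -0.248, -0.011]
ft_force: [-0.3, 1.3, 0.3]
grip_width: 0.852
17.175
hammer 1.7442666666666666
tin 1.7775925925925926
level 3.6986666666666665
```

View pics/s18c.png

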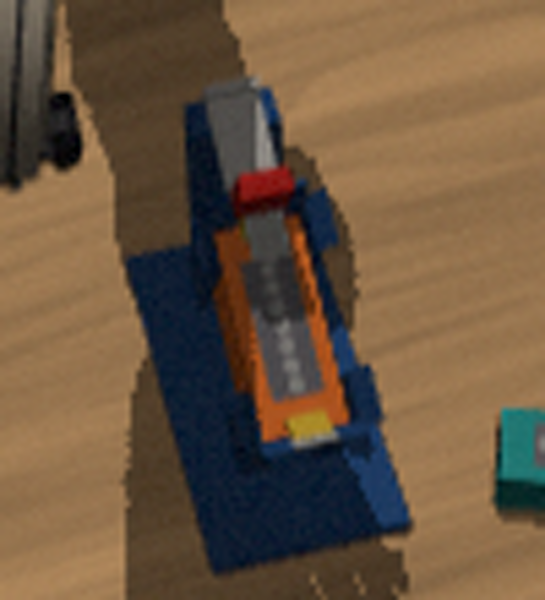

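View pics/s18.png

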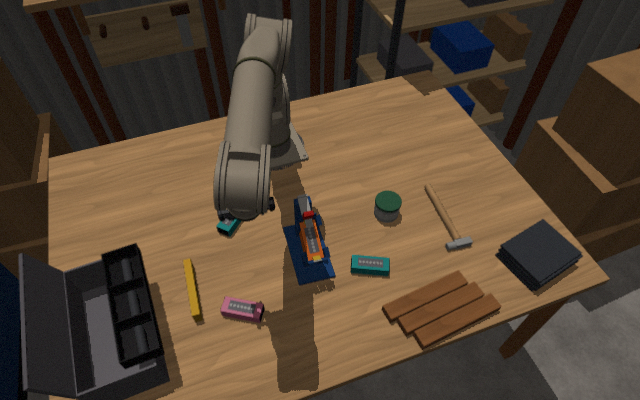

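The scene view shows the cassette caught in the dispenser at (311,243) with the lock forward at (307,214). The tin (388,205), hammer (447,220) and level (192,290) are where they were, and the robot is clear of everything. Handing in.

```bash
python3 -c "
from workcell import manip
print(manip.hand_in())"
```

```text
the job is handed in; nothing more can be done
None
```

The loose orange cassette is loaded under both yellow catches, the red lock is at its end stop, and I handed in at about 17.2 s of the 51 s limit. I gripped the cassette across its width, set it on the one inside, pressed it about 33 mm below the mouth, eased up and let go. Then I gripped the lock and slid it 37 mm.

**Catches:** The cassette's top reads -21 mm by the wrist camera, the same as the caught cassette read at the start. I saw both catches snapped over it.

**Lock:** The tongue tip reads x = -32 mm and the grip about -65 mm, against nominal -32 and -66 mm. Two more pushes moved it no more than 0.5 mm.

**Forces:** The wrist force read after each move stayed below about 10 N.

**Bystanders:** The tin, hammer and level look unmoved, comparing the top picture before and after and looking at the final scene view. The level's patch changed slightly more than the others, which I take to be the arm's shadow.

**Disagreements:** The arm's pose reading and the wrist camera differed by 2–3 mm while the cassette was in the gripper. I lined things up by what the camera showed relative to the dispenser, and pressed a few millimetres deeper to be sure.

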